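Pack up the tidy board

TASK

Pack up the tidy board: stand the largest plywood tray squarely inside the black outline, then nest the other trays that are there into it, the next smaller each time, each right down on the floor of the one before. Also straighten the grey rerailing ramps into an even row: each centred and square on a black line with its far end against the metal stop strip, filling the lines from the one next to the trays without leaving one out. Leave the other things alone.

Things in the scene. Friction and masses are not known exactly. Their poses are not given: they have to be found in the camera images.
- tidy_board: Fixed light wooden board lying in the trough, 150 (x) x 335 (y) x 4 mm thick, z up. Origin on its underside; its x runs away from the robot, its y to the robot's left. On its left part a black outline marks the place of the tray nest; on its right part three black lines run along x, 72 mm apart, and an aluminium stop strip (14 mm high above the board) runs along its far edge behind the lines, its near face at x = +65 mm in the board's frame.
- nest_place (a point): Centre of the black outline (118 mm along x by 78 mm along y inside its 3 mm lines), on the board's top, 4 mm above the trough floor; at x = 0, y = +120 mm of the board. Axes as the board's.
- line_1 (a point): Place 1 of the row, counted from the tray nest: where a ramp's origin lies when it is centred on this black line with its far end touching the stop strip. On the board's top, at x = +15, y = 0 mm of the board; axes as the board's.
- line_2 (a point): Place 2 of the row, counted from the tray nest: where a ramp's origin lies when it is centred on this black line with its far end touching the stop strip. On the board's top, at x = +15, y = -72 mm of the board; axes as the board's.
- line_3 (a point): Place 3 of the row, counted from the tray nest: where a ramp's origin lies when it is centred on this black line with its far end touching the stop strip. On the board's top, at x = +15, y = -144 mm of the board; axes as the board's.
- tray_1: The largest of the open rectangular plywood trays, 110 long (its x) x 70 wide (its y) x 26 mm high, walls and floor 3 mm; small brass label frame on one end. Origin at the centre of its underside, z up; either way round is the same. Loose, about 0.1 kg. The smaller a tray the taller: nested, each stands 21 mm or more clear of the rim of the next larger and can be held across its width there.
- tray_2: The second largest of the open rectangular plywood trays, 98 long (its x) x 58 wide (its y) x 44 mm high, walls and floor 3 mm; small brass label frame on one end. Origin at the centre of its underside, z up; either way round is the same. Loose, about 0.1 kg. The smaller a tray the taller: nested, each stands 21 mm or more clear of the rim of the next larger and can be held across its width there. May be absent.
- tray_3: The third largest of the open rectangular plywood trays, 86 long (its x) x 46 wide (its y) x 62 mm high, walls and floor 3 mm; small brass label frame on one end. Origin at the centre of its underside, z up; either way round is the same. Loose, about 0.1 kg. The smaller a tray the taller: nested, each stands 21 mm or more clear of the rim of the next larger and can be held across its width there. May be absent.
- tray_4: The smallest of the open rectangular plywood trays, 74 long (its x) x 34 wide (its y) x 80 mm high, walls and floor 3 mm; small brass label frame on one end. Origin at the centre of its underside, z up; either way round is the same. Loose, about 0.1 kg. The smaller a tray the taller: nested, each stands 21 mm or more clear of the rim of the next larger and can be held across its width there. May be absent.
- ramp_1: Grey plastic rerailing ramp, a shallow U-shaped channel 100 long (its y) x 34 wide (its x) x 18 mm high, side walls 4 mm thick along its whole length, 26 mm apart inside, floor 4 mm; held across its 34 mm width, or by one wall where a neighbour leaves no room. Origin at the centre of its underside; all ramps are alike, either end may lead. Loose, 30 g; starts askew on the board near a line. Two or three ramps are there.
- ramp_2: Grey plastic rerailing ramp, a shallow U-shaped channel 100 long (its y) x 34 wide (its x) x 18 mm high, side walls 4 mm thick along its whole length, 26 mm apart inside, floor 4 mm; held across its 34 mm width, or by one wall where a neighbour leaves no room. Origin at the centre of its underside; all ramps are alike, either end may lead. Loose, 30 g; starts askew on the board near a line. Two or three ramps are there.
- ramp_3: Grey plastic rerailing ramp, a shallow U-shaped channel 100 long (its y) x 34 wide (its x) x 18 mm high, side walls 4 mm thick along its whole length, 26 mm apart inside, floor 4 mm; held across its 34 mm width, or by one wall where a neighbour leaves no room. Origin at the centre of its underside; all ramps are alike, either end may lead. Loose, 30 g; starts askew on the board near a line. Two or three ramps are there.
- pliers: Loose bystander; leave it alone. Blue-handled pliers, 136 x 44 x 11 mm, to the right.
- screwdriver_red: Loose bystander; leave it alone. Red screwdriver, 152 mm long, handle 20 mm thick, to the left.
- tweezers: Loose bystander; leave it alone. Steel tweezers, 113 x 13 x 7 mm, at the back on the left.
- battery_1: Loose bystander; leave it alone. Battery cell, 50 x 14 x 14 mm, at the back on the right.

How it is judged:
On the way, in this order (a step that is already met when the one before it is completed fails the run):
1. the largest tray stands on its outline, let go (x of tray_1 in the frame of nest_place between -0.012 and 0.012 m and y of tray_1 in the frame of nest_place between -0.012 and 0.012 m and z of tray_1 in the frame of nest_place between -0.006 and 0.006 m and angle between the x axis of tray_1 and the x axis of tidy_board, either way round below 0.15 rad and angle between tray_1's own z axis and vertical below 0.08 rad and contact force between tray_1 and the fingers below 0.2 N and linear speed of tray_1 below 0.03 m/s), for 0.2 s.
2. the second tray (if there) is down inside the next larger one there, let go (x of tray_2 in the frame of tray_1 between -0.012 and 0.012 m and y of tray_2 in the frame of tray_1 between -0.012 and 0.012 m and z of tray_2 in the frame of tray_1 between 0 and 0.008 m and angle between tray_2's own z axis and vertical below 0.08 rad and contact force between tray_2 and the fingers below 0.2 N and linear speed of tray_2 below 0.03 m/s), for 0.2 s.
3. the third tray (if there) is down inside the next larger one there, let go (x of tray_3 in the frame of tray_2 between -0.012 and 0.012 m and y of tray_3 in the frame of tray_2 between -0.012 and 0.012 m and z of tray_3 in the frame of tray_2 between 0 and 0.008 m and x of tray_3 in the frame of tray_1 between -0.022 and 0.022 m and y of tray_3 in the frame of tray_1 between -0.022 and 0.022 m and z of tray_3 in the frame of tray_1 between 0 and 0.011 m and angle between tray_3's own z axis and vertical below 0.08 rad and contact force between tray_3 and the fingers below 0.2 N and linear speed of tray_3 below 0.03 m/s), for 0.2 s.
4. the smallest tray (if there) is down inside the next larger one there, let go (x of tray_4 in the frame of tray_3 between -0.012 and 0.012 m and y of tray_4 in the frame of tray_3 between -0.012 and 0.012 m and z of tray_4 in the frame of tray_3 between 0 and 0.008 m and x of tray_4 in the frame of tray_2 between -0.022 and 0.022 m and y of tray_4 in the frame of tray_2 between -0.022 and 0.022 m and z of tray_4 in the frame of tray_2 between 0 and 0.011 m and x of tray_4 in the frame of tray_1 between -0.022 and 0.022 m and y of tray_4 in the frame of tray_1 between -0.022 and 0.022 m and z of tray_4 in the frame of tray_1 between 0 and 0.0145 m and angle between tray_4's own z axis and vertical below 0.08 rad and contact force between tray_4 and the fingers below 0.2 N and linear speed of tray_4 below 0.03 m/s), for 0.2 s.
At the end, for the whole second after the job is handed in: Largest tray within 12 mm of its outline's centre and 0.15 rad of square; each smaller tray level on the floor of the next larger; each ramp flat on a line: 10 mm sideways, 6 mm from touching the strip, 0.10 rad; lines filled from the nest on; all released, at rest (all of step 1 and all of step 2 and all of step 3 and all of step 4 and ((x of ramp_1 in the frame of line_1 between -0.006 and 0.006 m and y of ramp_1 in the frame of line_1 between -0.01 and 0.01 m and z of ramp_1 in the frame of line_1 between -0.005 and 0.005 m) or (x of ramp_1 in the frame of line_2 between -0.006 and 0.006 m and y of ramp_1 in the frame of line_2 between -0.01 and 0.01 m and z of ramp_1 in the frame of line_2 between -0.005 and 0.005 m) or (x of ramp_1 in the frame of line_3 between -0.006 and 0.006 m and y of ramp_1 in the frame of line_3 between -0.01 and 0.01 m and z of ramp_1 in the frame of line_3 between -0.005 and 0.005 m)) and angle between the y axis of each of ramp_1, ramp_2, ramp_3 and the x axis of tidy_board, either way round below 0.1 rad and angle between each of ramp_1, ramp_2, ramp_3's own z axis and vertical below 0.08 rad and contact force between each of ramp_1, ramp_2, ramp_3 and the fingers below 0.2 N and linear speed of each of ramp_1, ramp_2, ramp_3 below 0.03 m/s and ((x of ramp_2 in the frame of line_1 between -0.006 and 0.006 m and y of ramp_2 in the frame of line_1 between -0.01 and 0.01 m and z of ramp_2 in the frame of line_1 between -0.005 and 0.005 m) or (x of ramp_2 in the frame of line_2 between -0.006 and 0.006 m and y of ramp_2 in the frame of line_2 between -0.01 and 0.01 m and z of ramp_2 in the frame of line_2 between -0.005 and 0.005 m) or (x of ramp_2 in the frame of line_3 between -0.006 and 0.006 m and y of ramp_2 in the frame of line_3 between -0.01 and 0.01 m and z of ramp_2 in the frame of line_3 between -0.005 and 0.005 m)) and ((x of ramp_3 in the frame of line_1 between -0.006 and 0.006 m and y of ramp_3 in the frame of line_1 between -0.01 and 0.01 m and z of ramp_3 in the frame of line_1 between -0.005 and 0.005 m) or (x of ramp_3 in the frame of line_2 between -0.006 and 0.006 m and y of ramp_3 in the frame of line_2 between -0.01 and 0.01 m and z of ramp_3 in the frame of line_2 between -0.005 and 0.005 m) or (x of ramp_3 in the frame of line_3 between -0.006 and 0.006 m and y of ramp_3 in the frame of line_3 between -0.01 and 0.01 m and z of ramp_3 in the frame of line_3 between -0.005 and 0.005 m)) and ((x of ramp_1 in the frame of line_1 between -0.006 and 0.006 m and y of ramp_1 in the frame of line_1 between -0.01 and 0.01 m and z of ramp_1 in the frame of line_1 between -0.005 and 0.005 m) or (x of ramp_2 in the frame of line_1 between -0.006 and 0.006 m and y of ramp_2 in the frame of line_1 between -0.01 and 0.01 m and z of ramp_2 in the frame of line_1 between -0.005 and 0.005 m) or (x of ramp_3 in the frame of line_1 between -0.006 and 0.006 m and y of ramp_3 in the frame of line_1 between -0.01 and 0.01 m and z of ramp_3 in the frame of line_1 between -0.005 and 0.005 m)) and ((x of ramp_1 in the frame of line_2 between -0.006 and 0.006 m and y of ramp_1 in the frame of line_2 between -0.01 and 0.01 m and z of ramp_1 in the frame of line_2 between -0.005 and 0.005 m) or (x of ramp_2 in the frame of line_2 between -0.006 and 0.006 m and y of ramp_2 in the frame of line_2 between -0.01 and 0.01 m and z of ramp_2 in the frame of line_2 between -0.005 and 0.005 m) or (x of ramp_3 in the frame of line_2 between -0.006 and 0.006 m and y of ramp_3 in the frame of line_2 between -0.01 and 0.01 m and z of ramp_3 in the frame of line_2 between -0.005 and 0.005 m))).
It fails at once if a bystander (pliers, screwdriver, tweezers, battery) is shifted by more than 25 mm (distance of any of pliers, screwdriver_red, tweezers, battery_1 from where it was at the start of the episode above 0.025 m).
Of tray_2, tray_3, tray_4 only 2 to 3 are there at a start; the rules pass over those that are not, and their reading is None.
Of ramp_1, ramp_2, ramp_3 only 2 to 3 are there at a start; the rules pass over those that are not, and their reading is None.
At some moment in a run one of ramp_1, ramp_2, ramp_3 may be knocked a few centimetres aside while the robot is not near it.
Once in a run the grip may slacken for a moment while it holds something.
It also fails if it takes over 210 s, if anything falls off the work surface, if the arm or the gripper's body presses on something with over 40 N, if the wrist force passes 120 N, or if a joint passes its speed limit or range.

ROBOT

A 6-joint arm with a two-finger parallel gripper is mounted at the origin on a cart in front of the work surface, level with it; the furniture and walls round the work are solid. World frame = base frame: x ahead of the robot, y to its left, z up, the work surface at z = 0. Lengths are in m, angles in rad, forces in N, time in s.
With the tool pointing down it reaches from about 0.25 to 0.775 m from the base axis. Payload 4 kg.
Tool frame: the origin (TCP) lies midway between the tips of the shut fingers; the grasp point (between the pads) lies 19 mm behind it (robot.tcp_to_grasp is the distance from the TCP to the grasp point, in m); z points along the fingers, y is the line along which they close (so a half turn about z gives the same grasp; the last joint's range is limited). The gripper opens to 94 mm and grips with 3 to 60 N. Pads are 16 mm wide; open, the fingers measure 119 mm over their backs; the gripper's body (75 mm by 177 mm) begins 78 mm behind the grasp point.
Start: joints at [1.082, 0.087, 1.371, -0, 1.684, -0.103], TCP at [0.207, 0.51, 0.206] pointing down, gripper open.
Joint ranges: [-3.1, 3.1], [-0.76, 2.03], [0.27, 2.55], [-1.08, 4.22], [0.17, 2.65], [-2.57, 2.57]. Speed limits (rad/s): [2.79, 2.79, 3.14, 3.14, 3.14, 3.14].

INTERFACE

Orientations are given as [roll, pitch, yaw] about the fixed x, y, z axes, in that order (R = Rz(yaw) Ry(pitch) Rx(roll)).
In Python, from bench import robot, viewer gives the robot as it stands. The module is installed in compiled form; this text tells all that it offers.
- The arm moves only by the shell command python3 -m handwheel 'ROWS' [OPENING]. ROWS is JSON, a list of rows, each a list of 6 numbers: the shift along the tool's x, y, z in units of 0.2 m (1.0 is 0.2 m), then the turn, a rotation vector about the tool's x, y, z in units of 30 degrees (1.0 is 30 degrees). In form: [[x, y, z, wx, wy, wz], ...]. A call has 1 to 10 rows; each row is the pose to reach, as a shift and turn from the pose commanded when the call began, along the tool's axes at that moment; what a row does not reach only later rows make up. A row lasts 1/12 s, in which the tool goes at most 41.7 mm and 7.16 degrees, less where a joint would pass 70% of its speed; a pose out of reach is approached as far as the arm can. A call with a number of a shift or a turn outside -1 to 1 is refused whole. A call with a gripper value outside its range is refused whole. OPENING is the gripper's target within -1 to 1 (shut at 1, half-way at 0, fully open at -1), set as the call begins (- or left out, the last holds). The fingers move at their own pace and stop on an object; the grip force is fixed at half the most. Time passes only in rows, so rows that repeat a pose let the fingers close. It gives the time, the measured TCP pose, the force, the opening and the grip force at its end, in the units of the state.
- robot.get_obs(): the state, without advancing time (a new reading comes with each control period).
- viewer.snapshot(name): name is "scene" or "top" or "wrist"; returns the picture (420x560x3 uint8, red, green, blue); there is no depth.
- viewer.calibration(name): a dict with "fx", "fy", "cx", "cy" (pixels), "R" (3x3) and "t" (3): a world point X has camera coordinates R X + t. Camera axes: x right, y down, z forward; pixel columns grow to the right and rows downward; lengths in m; the calibration is good to about 2 mm. A picture is of the moment at which its call begins: read the wrist's pose just before it. calibration takes no time and is no camera call; for the wrist camera it gives the pose at the moment of the call.
- robot.close_job(): hands the job in; it is judged then, once.
The state is a dict: "time": time; "joint_positions": joint angles; "qvel": joint speeds; "joint_torque": joint torques, N m; "tool_pos": TCP position; "ee_rot": TCP orientation; "wrist_force": force on the tool from outside, world axes, zero at the start; "wrist_torque": the same for the moment, N m; "width": finger opening in m; "finger_force": force on a finger pad.
Only numpy, scipy, OpenCV 4.12 (cv2) and the standard library are available. Lean on these libraries where they do the work, as an engineer would, in place of code of your own. Each camera call takes 0.05 s, during which the arm holds its last target. There are 200 camera calls.

## Working session

There is one attempt and no reset: what is moved stays moved. The work goes in short steps, Python scripts to look and compute and a shell command to move; the robot and the scene stay as the last step left them, time stands still between calls to the robot, and variables do not carry over. Pictures are saved under pics/ and viewed, at most 14 in all, crops included, and the job is handed in when it is done.

```bash
mkdir -p pics; python3 - <<'E'
from bench import robot, viewer
import cv2,numpy as np
for n in ("top","scene"):
    im=viewer.snapshot(n); cv2.imwrite(f"pics/{n}0.png",cv2.resize(im[:,:,::-1],(784,588),interpolation=cv2.INTER_CUBIC))
    c=viewer.calibration(n); print(n,{k:np.round(v,4).tolist() for k,v in c.items()})
o=robot.get_obs(); print(o)
E
```

```text
top {'fx': 512.7166, 'fy': 512.7166, 'cx': 277.1998, 'cy': 214.5803, 'R': [[0.414, -0.9102, -0.0107], [-0.7109, -0.3159, -0.6283], [0.5685, 0.2677, -0.7779]], 't': [-0.2279, 0.4005, 1.8078]}
scene {'fx': 494.2425, 'fy': 494.2425, 'cx': 276.7842, 'cy': 206.6587, 'R': [[0.8372, -0.5467, -0.0165], [-0.3783, -0.557, -0.7393], [0.395, 0.6252, -0.6731]], 't': [-0.4274, 0.2024, 1.3574]}
{'time': 0.1, 'joint_positions': array([ 1.08189830e+00,  8.79215192e-02,  1.37208078e+00, -2.65218378e-07,
        1.68357101e+00, -1.03087468e-01]), 'qvel': array([-1.73626597e-04, -1.73398998e-03, -4.84510343e-03, -6.93329646e-05,
       -1.02187507e-04, -2.39884033e-04]), 'joint_torque': array([ 2.45207120e-03, -3.41252625e+01, -3.03301728e+01,  7.20900251e-02,
        3.03987879e-02, -1.04221060e-04]), 'tool_pos': array([0.20674373, 0.50914964, 0.20441044]), 'ee_rot': array([-3.13962248e+00, -2.03557349e-04,  2.75578187e+00]), 'wrist_force': array([ 0.49173093,  0.01244343, -0.309281  ]), 'wrist_torque': array([-0.03484528, -0.02313953,  0.02728658]), 'finger_force': 0.0, 'width': 0.09404916535546119}
```

View pics/top0.png

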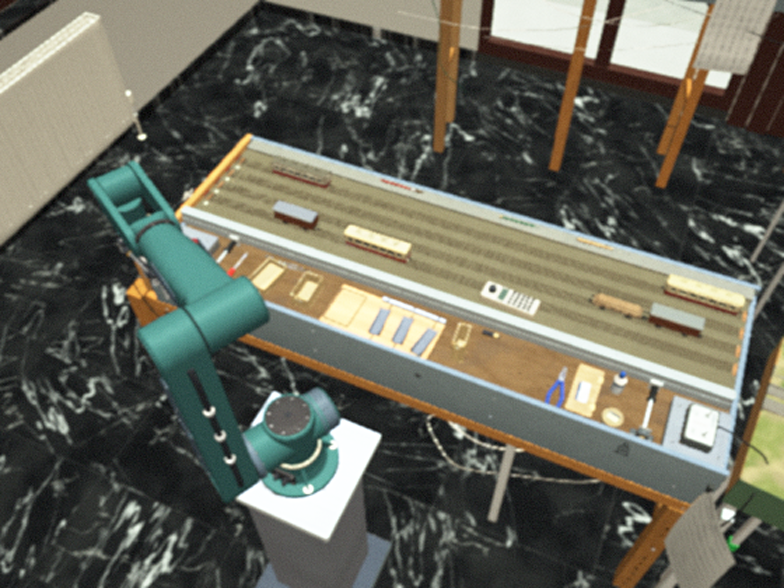

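View pics/scene0.png

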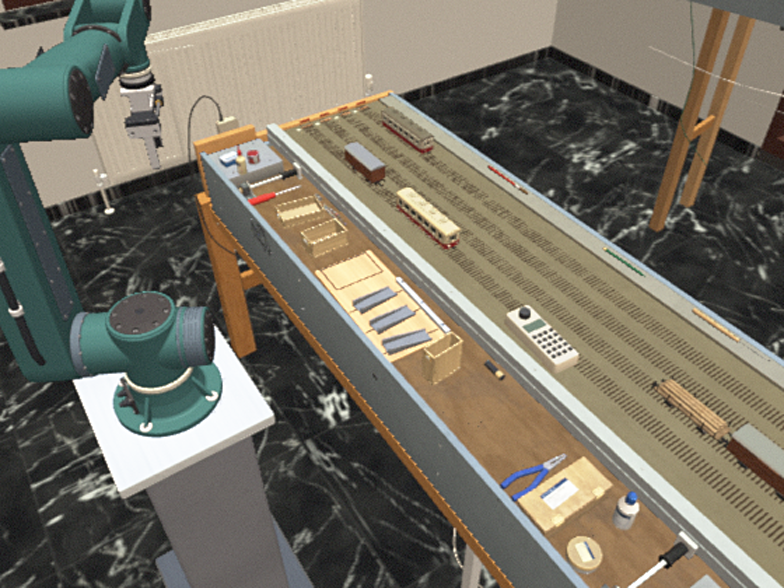

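The top picture shows a tray at (268,273), a second at (307,287), the board with an outline at (350,303), ramps at (380,320), (401,330), (424,342), and a tall tray at (460,335). The scene picture shows the same three trays and three ramps, at (298,210), (324,237) and (442,357).

```bash
cat > h.py <<'E'
from bench import robot, viewer
import cv2,numpy as np
from scipy.spatial.transform import Rotation as Ro
def ray(px,c,z):
    c=c if isinstance(c,dict) else viewer.calibration(c)
    R=np.array(c["R"]);t=np.array(c["t"]);o=-R.T@t
    d=R.T@np.array([(px[0]-c["cx"])/c["fx"],(px[1]-c["cy"])/c["fy"],1.]);return o+d*(z-o[2])/d[2]
def proj(P,c):
    X=np.array(c["R"])@np.asarray(P,float)+np.array(c["t"]);return np.array([c["fx"]*X[0]/X[2]+c["cx"],c["fy"]*X[1]/X[2]+c["cy"]])
def go(x,y,z,yaw=None):
    "row to reach TCP xyz pointing down; yaw = heading (world) of the closing line, mod pi"
    o=robot.get_obs();R=Ro.from_euler("xyz",o["ee_rot"]);p=o["tool_pos"]
    cl=R.apply([0,1,0]);cur=np.arctan2(cl[1],cl[0])
    d=0 if yaw is None else (yaw-cur+np.pi/2)%np.pi-np.pi/2
    T=Ro.from_euler("z",cur+d)*Ro.from_matrix([[0,1,0],[1,0,0],[0,0,-1]])  # y->cl, z->down
    T=Ro.from_matrix(np.c_[np.cross([np.cos(cur+d),np.sin(cur+d),0],[0,0,-1]),[np.cos(cur+d),np.sin(cur+d),0],[0,0,-1]])
    s=R.inv().apply(np.array([x,y,z])-p)/.2; w=np.degrees((R.inv()*T).as_rotvec())/30
    print("row",np.round(s,3).tolist(),np.round(w,3).tolist(),"yawnow",round(cur,3),"j6",round(o["joint_positions"][5],2),"t",round(o["time"],2))
def shot(name,f,crop=None,k=1.4):
    c=viewer.calibration(name);im=viewer.snapshot(name);np.save("pics/"+f+".npy",dict(c=c,im=im),allow_pickle=True)
    if crop: im=im[crop[1]:crop[3],crop[0]:crop[2]]
    cv2.imwrite(f"pics/{f}.png",cv2.resize(im[:,:,::-1],None,fx=k,fy=k,interpolation=cv2.INTER_CUBIC))
E
python3 - <<'E'
from h import *
for n,L in dict(top=[(268,273,.026),(307,287,.03),(350,303,.004),(380,320,.02),(401,330,.02),(424,342,.02),(462,335,.06),(470,322,0),(244,252,0),(490,334,.01)],scene=[(298,210,.02),(324,235,.03),(353,274,.004),(376,299,.02),(391,319,.02),(407,340,.02),(442,350,.06),(495,370,0),(260,199,.01),(330,213,0),(210,156,.0),(242,250,0.05),(530,455,0)]).items():
    for l in L: print(n,l,ray((l[0]/1.4,l[1]/1.4),n,l[2]).round(3))
c=viewer.calibration("wrist");print({k:np.round(v,4).tolist() for k,v in c.items()})
E
```

```text
top (268, 273, 0.026) [0.492 0.371 0.026]
top (307, 287, 0.03) [0.488 0.235 0.03 ]
top (350, 303, 0.004) [0.504 0.102 0.004]
top (380, 320, 0.02) [ 0.471 -0.011  0.02 ]
top (401, 330, 0.02) [ 0.463 -0.08   0.02 ]
top (424, 342, 0.02) [ 0.451 -0.156  0.02 ]
top (462, 335, 0.06) [ 0.489 -0.252  0.06 ]
top (470, 322, 0) [ 0.584 -0.245  0.   ]
top (244, 252, 0) [ 0.555  0.5   -0.   ]
top (490, 334, 0.01) [ 0.56  -0.313  0.01 ]
scene (298, 210, 0.02) [0.482 0.373 0.02 ]
scene (324, 235, 0.03) [0.48  0.233 0.03 ]
scene (353, 274, 0.004) [0.478 0.097 0.004]
scene (376, 299, 0.02) [ 0.468 -0.019  0.02 ]
scene (391, 319, 0.02) [ 0.461 -0.09   0.02 ]
scene (407, 340, 0.02) [ 0.455 -0.159  0.02 ]
scene (442, 350, 0.06) [ 0.475 -0.251  0.06 ]
scene (495, 370, 0) [ 0.565 -0.311  0.   ]
scene (260, 199, 0.01) [0.427 0.487 0.01 ]
scene (330, 213, 0) [0.555 0.341 0.   ]
scene (210, 156, 0.0) [0.406 0.782 0.   ]
scene (242, 250, 0.05) [0.284 0.268 0.05 ]
scene (530, 455, 0) [ 0.488 -0.5    0.   ]
{'fx': 357.8589, 'fy': 357.8589, 'cx': 286.1362, 'cy': 204.7372, 'R': [[0.3766, 0.9264, -0.0019], [0.9008, -0.3658, 0.2339], [0.216, -0.0898, -0.9723]], 't': [-0.5498, -0.0237, 0.3902]}
```

```bash
python3 - <<'E'
from h import *
c=viewer.calibration("wrist");R=np.array(c["R"]);print((-R.T@c["t"]).round(3))
go(.46,.31,.33,np.pi/2)
E
```

```text
[0.144 0.536 0.384]
row [-1.548, -0.447, -0.627] [-0.004, -0.001, -0.737] yawnow 1.185 j6 -0.1 t 0.1
```

```bash
python3 -m handwheel '[[-0.9,-0.3,-0.62,0,0,-0.7],[-0.9,-0.3,-0.62,0,0,-0.74],[-0.9,-0.3,-0.62,0,0,-0.74],[-0.9,-0.3,-0.62,0,0,-0.74],[-0.9,-0.3,-0.62,0,0,-0.74],[-0.9,-0.3,-0.62,0,0,-0.74],[-0.9,-0.3,-0.62,0,0,-0.74]]' -1
python3 -c "
from h import *
go(.46,.31,.33,np.pi/2)"
```

```text
time: 0.68
tool_pos: [0.3545, 0.3844, 0.3327]
ee_rot: [3.139, 0.005, 3.138]
wrist_force: [-0.7, -0.3, 0.4]
width: 0.094
finger_force: 0.0
row [-0.529, -0.37, 0.015] [0.005, 0.01, -0.007] yawnow 1.567 j6 -0.85 t 0.68
```

```bash
python3 -m handwheel '[[-0.43,-0.67,0.01,0,0,0],[-0.43,-0.67,0.01,0,0,0],[-0.43,-0.67,0.01,0,0,0],[-0.43,-0.67,0.01,0,0,0],[-0.43,-0.67,0.01,0,0,0],[-0.43,-0.67,0.01,0,0,0],[-0.43,-0.67,0.01,0,0,0],[-0.43,-0.67,0.01,0,0,0]]' -1
python3 -c "
from h import *
shot('wrist','w1')
print(robot.get_obs()['time'])"
```

```text
time: 1.35
tool_pos: [0.4365, 0.2537, 0.3271]
ee_rot: [3.141, -0.001, -3.138]
wrist_force: [0.3, 0.1, 0.4]
width: 0.0941
finger_force: 0.0
1.4
```

View pics/w1.png

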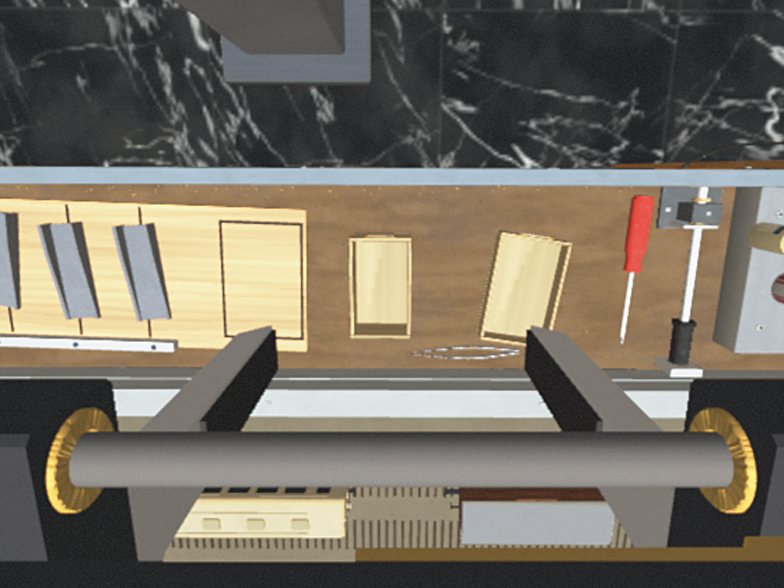

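The wrist picture shows the outline at (220–303, 221–339), one tray at (350–411, 236–338), another askew at (482–571, 232–347), two ramps at (142,272) and (70,272), and the tweezers at (465,352), close to the trays.

```bash
python3 - <<'E'
from h import *
c=np.load("pics/w1.npy",allow_pickle=True).item()["c"]
def quad(P,z,n):
    q=np.array([ray((x/1.4,y/1.4),c,z)[:2] for x,y in P]);m=q.mean(0)
    a=(q[3]+q[2]-q[0]-q[1])/2;b=(q[1]+q[2]-q[0]-q[3])/2
    print(n,m.round(4),"L",np.linalg.norm(a).round(4),"W",np.linalg.norm(b).round(4),"yawL",np.arctan2(a[1],a[0]).round(3),"yawW",np.arctan2(b[1],b[0]).round(3))
A=[(500,232),(571,241),(552,347),(482,338)];B=[(350,236),(411,236),(411,338),(350,338)]
for z in(.026,.044,.062):quad(A,z,"A%g"%z);quad(B,z,"B%g"%z)
quad([(221,222),(302,226),(302,338),(225,336)],.004,"outline")
quad([(113,226),(155,222),(171,317),(136,321)],.022,"r1");quad([(40,226),(81,222),(99,316),(67,318)],.022,"r2")
for p,z in [((306,209),.004),((306,351),.004),((175,342),.018),((0,335),.018),((139,206),.004),((150,335),.004),((413,352),0),((520,350),0),((400,168),.05),((400,185),0),((400,368),0),((400,378),.05),((628,270),.01)]: print(p,ray((p[0]/1.4,p[1]/1.4),c,z).round(3))
E
```

```text
A0.026 [0.488  0.3788] L 0.1086 W 0.0708 yawL -0.107 yawW 1.444
B0.026 [0.4858 0.2349] L 0.1036 W 0.0602 yawL -0.006 yawW 1.574
A0.044 [0.4835 0.3742] L 0.1045 W 0.0682 yawL -0.107 yawW 1.444
B0.044 [0.4814 0.2356] L 0.0997 W 0.058 yawL -0.006 yawW 1.574
A0.062 [0.479  0.3695] L 0.1004 W 0.0655 yawL -0.107 yawW 1.444
B0.062 [0.477  0.2364] L 0.0958 W 0.0557 yawL -0.006 yawW 1.574
outline [0.485  0.1127] L 0.1194 W 0.0811 yawL -0.044 yawW 1.536
r1 [0.4717 0.0012] L 0.0961 W 0.0386 yawL 0.085 yawW 1.679
r2 [ 0.4708 -0.0697] L 0.094 W 0.0365 yawL 0.088 yawW 1.656
(306, 209) [0.41  0.16  0.004]
(306, 351) [0.56  0.154 0.004]
(175, 342) [0.545 0.023 0.018]
(0, 335) [ 0.538 -0.156  0.018]
(139, 206) [ 0.408 -0.005  0.004]
(150, 335) [ 0.543 -0.01   0.004]
(413, 352) [0.562 0.268 0.   ]
(520, 350) [0.56  0.383 0.   ]
(400, 168) [0.37  0.254 0.05 ]
(400, 185) [0.387 0.254 0.   ]
(400, 368) [0.581 0.254 0.   ]
(400, 378) [0.57  0.254 0.05 ]
(628, 270) [0.47  0.485 0.01 ]
```

```bash
python3 -c "
from h import *
go(.488,.378,.15,1.454)"
```

```text
row [-0.261, 0.62, 0.886] [0.001, -0.001, 0.231] yawnow 1.575 j6 -1.16 t 1.4
```

```bash
python3 -m handwheel '[[-0.26,0.62,0.4,0,0,0.23],[-0.26,0.62,0.6,0,0,0.23],[-0.26,0.62,0.8,0,0,0.23],[-0.26,0.62,0.88,0,0,0.23],[-0.26,0.62,0.88,0,0,0.23],[-0.26,0.62,0.88,0,0,0.23],[-0.26,0.62,0.88,0,0,0.23],[-0.26,0.62,0.88,0,0,0.23],[-0.26,0.62,0.88,0,0,0.23],[-0.26,0.62,0.88,0,0,0.23]]' -1
python3 -c "
from h import *
shot('wrist','w2')
go(.488,.378,.006,1.454)"
```

```text
time: 2.23
tool_pos: [0.4901, 0.3771, 0.1549]
ee_rot: [3.138, 0.004, 3.023]
wrist_force: [0.1, 0.6, 0.5]
width: 0.0939
finger_force: 0.0
row [0.014, 0.001, 0.744] [0.006, 0.008, -0.004] yawnow 1.452 j6 -0.89 t 2.28
```

View pics/w2.png

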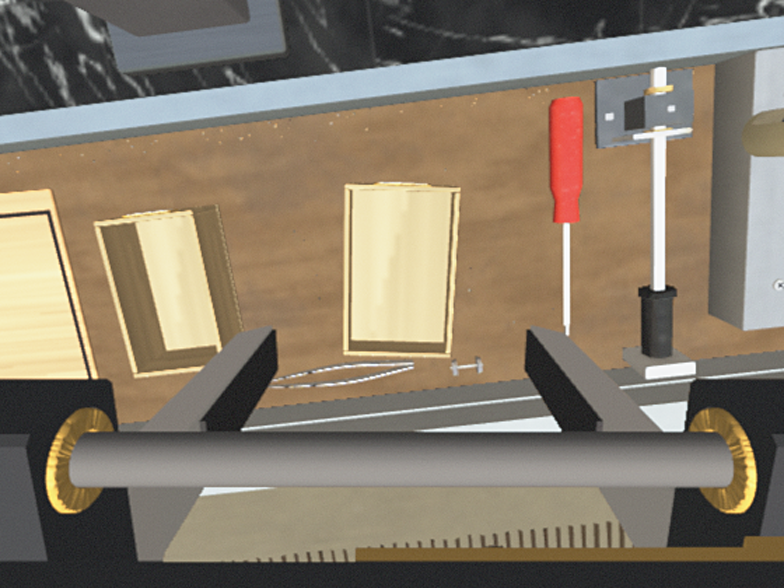

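The picture shows tray_1 between the fingers with its rim at (345,184), (460,187), (450,355), (343,353), and the tweezers at (275–415, 375) just beyond its far end.

```bash
cat >> h.py <<'E'
def quad(f,P,z,n="",k=1.4,off=(0,0)):
    c=np.load(f"pics/{f}.npy",allow_pickle=True).item()["c"]
    q=np.array([ray((x/k+off[0],y/k+off[1]),c,z)[:2] for x,y in P]);m=q.mean(0)
    a=(q[3]+q[2]-q[0]-q[1])/2;b=(q[1]+q[2]-q[0]-q[3])/2
    print(n,m.round(4),"L",np.linalg.norm(a).round(4),"W",np.linalg.norm(b).round(4),"yawL",np.arctan2(a[1],a[0]).round(3),"yawW",np.arctan2(b[1],b[0]).round(3))
    return m
E
python3 -c "
from h import *
quad('w2',[(345,184),(460,187),(450,355),(343,353)],.026)
quad('w2',[(94,223),(218,206),(243,352),(133,377)],.044,'B')
go(.486,.378,.006,1.44)"
```

```text
[0.4883 0.3778] L 0.1083 W 0.0697 yawL -0.154 yawW 1.428
B [0.4799 0.2423] L 0.0928 W 0.0722 yawL -0.022 yawW 1.634
row [0.024, 0.0, 0.744] [0.007, 0.008, 0.023] yawnow 1.452 j6 -0.89 t 2.28
```

```bash
python3 -m handwheel '[[0.01,0,0.2,0,0,0.02],[0.01,0,0.4,0,0,0.02],[0.01,0,0.6,0,0,0.02],[0.01,0,0.7,0,0,0.02],[0.01,0,0.74,0,0,0.02],[0.01,0,0.74,0,0,0.02],[0.01,0,0.74,0,0,0.02]]' -1
python3 -m handwheel '[[0,0,0,0,0,0],[0,0,0,0,0,0],[0,0,0,0,0,0],[0,0,0,0,0,0],[0,0,0,0,0,0],[0,0,0,0,0,0]]' 1
python3 -c "
from h import *
go(.485,.1127,.09,np.pi/2-.04)"
```

```text
time: 2.87
tool_pos: [0.4888, 0.3774, 0.006]
ee_rot: [3.139, 0.003, 3.012]
wrist_force: [-0.2, 0.3, 0.8]
width: 0.0939
finger_force: 0.0
time: 3.37
tool_pos: [0.4879, 0.3772, 0.0048]
ee_rot: [3.14, 0.002, 3.012]
wrist_force: [-0.0, -0.3, 5.3]
width: 0.0697
finger_force: 29.9
row [-0.157, -1.313, -0.427] [0.003, 0.003, -0.17] yawnow 1.442 j6 -0.88 t 3.37
```

```bash
python3 -m handwheel '[[0,0,-0.15,0,0,0],[0,0,-0.3,0,0,0],[0,-0.1,-0.42,0,0,0],[0,-0.25,-0.42,0,0,0],[0,-0.4,-0.42,0,0,0],[-0.05,-0.55,-0.42,0,0,-0.1],[-0.1,-0.7,-0.42,0,0,-0.17],[-0.16,-0.8,-0.42,0,0,-0.17],[-0.16,-0.9,-0.42,0,0,-0.17],[-0.16,-0.9,-0.42,0,0,-0.17]]'
python3 -c "
from h import *
go(.485,.1127,.013,np.pi/2-.04)"
```

```text
time: 4.2
tool_pos: [0.4954, 0.1907, 0.0868]
ee_rot: [-3.139, -0.001, 3.098]
wrist_force: [0.8, 0.4, -0.7]
width: 0.0696
finger_force: 29.9
row [0.034, -0.391, 0.37] [-0.004, -0.003, -0.008] yawnow 1.527 j6 -1.26 t 4.2
```

```bash
python3 -m handwheel '[[0.03,-0.2,0,0,0,0],[0.03,-0.38,0,0,0,0],[0.03,-0.38,0,0,0,0],[0.03,-0.38,0,0,0,0],[0.03,-0.38,0,0,0,0]]'
python3 -c "
from h import *
shot('wrist','w3')
go(.485,.1127,.011,np.pi/2-.04)"
```

```text
time: 4.62
tool_pos: [0.4866, 0.1193, 0.0873]
ee_rot: [3.14, -0.0, 3.101]
wrist_force: [0.5, 0.6, -0.6]
width: 0.07
finger_force: 29.9
row [0.007, -0.035, 0.382] [0.002, -0.0, 0.001] yawnow 1.532 j6 -1.4 t 4.67
```

View pics/w3.png

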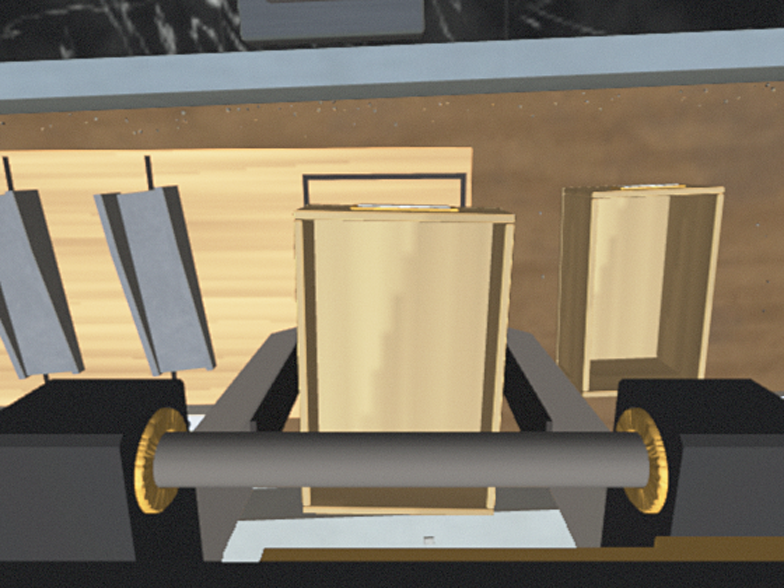

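The picture shows tray_1 held over the outline, whose near outer corners are at (303,175) and (467,175); the board's corner is at (471,148), ramp_1's top at (94,195), (177,186), (215,368), (157,374), and tray_2 to the right at (560–723, 186–394).

```bash
python3 -c "
from h import *
c=np.load('pics/w3.npy',allow_pickle=True).item()['c']
a,b,k,l1=[ray((x/1.4,y/1.4),c,.004)[:2] for x,y in [(303,175),(467,175),(471,148),(148,156)]]
th=np.arctan2(*(b-a)[::-1])-np.pi/2; print('yaw',th)
for th in(-.04,):
  R=np.array([[np.cos(th),-np.sin(th)],[np.sin(th),np.cos(th)]])
  for p,l in[(a,(-.062,-.042)),(b,(-.062,.042)),(k,(-.075,.0475)),(l1,(-.075,-.12))]: print((p-R@l).round(4))
quad('w3',[(94,195),(177,186),(215,368),(157,374)],.022,'r1')
go(.485,.1127,.011,np.pi/2-.04)
"
```

```text
yaw -0.04066845600985025
[0.485  0.1123]
[0.485  0.1123]
[0.4845 0.1084]
[0.4885 0.112 ]
r1 [0.4719 0.0008] L 0.0941 W 0.0357 yawL 0.119 yawW 1.637
row [0.007, -0.035, 0.382] [0.002, -0.0, 0.001] yawnow 1.532 j6 -1.4 t 4.67
```

```bash
python3 -m handwheel '[[0.007,-0.035,0.1,0,0,0],[0.007,-0.035,0.2,0,0,0],[0.007,-0.035,0.3,0,0,0],[0.007,-0.035,0.35,0,0,0],[0.007,-0.035,0.385,0,0,0],[0.007,-0.035,0.385,0,0,0],[0.007,-0.035,0.385,0,0,0]]'
python3 -c "
from h import *
go(.485,.1122,.009,np.pi/2-.04)"
```

```text
time: 5.25
tool_pos: [0.4855, 0.1122, 0.011]
ee_rot: [3.141, 0.001, 3.102]
wrist_force: [-0.1, 0.3, -0.4]
width: 0.0697
finger_force: 29.9
row [0.003, -0.0, 0.01] [0.001, 0.002, 0.002] yawnow 1.532 j6 -1.42 t 5.25
```

Lower 2 mm, open, then rise.

```bash
python3 -m handwheel '[[0,0,0.008,0,0,0],[0,0,0.01,0,0,0],[0,0,0.01,0,0,0]]'
python3 -m handwheel '[[0,0,0,0,0,0],[0,0,0,0,0,0],[0,0,0,0,0,0],[0,0,0,0,0,0],[0,0,0,0,0,0],[0,0,0,0,0,0],[0,0,0,0,0,0]]' -1
python3 -m handwheel '[[0,0,-0.15,0,0,0],[0,0,-0.3,0,0,0],[0,0,-0.45,0,0,0],[0,0.2,-0.55,0,0,0],[0,0.35,-0.55,0,0,0],[0,0.5,-0.55,0,0,0],[0,0.5,-0.55,0,0,0],[0,0.5,-0.55,0,0,0]]'
python3 -c "
from h import *
shot('wrist','w4')
go(.4805,.2356,.025,np.pi/2)"
```

```text
time: 5.5
tool_pos: [0.4854, 0.1116, 0.009]
ee_rot: [3.141, 0.001, 3.101]
wrist_force: [-0.4, -0.5, -1.0]
width: 0.0699
finger_force: 29.9
time: 6.08
tool_pos: [0.485, 0.1115, 0.0085]
ee_rot: [3.142, 0.0, 3.101]
wrist_force: [0.1, 0.6, 1.1]
width: 0.0944
finger_force: 0.0
time: 6.75
tool_pos: [0.4887, 0.2123, 0.1183]
ee_rot: [-3.141, -0.0, 3.104]
wrist_force: [-0.2, 0.0, 0.3]
width: 0.0939
finger_force: 0.0
row [0.045, 0.12, 0.465] [-0.002, -0.001, -0.075] yawnow 1.532 j6 -1.23 t 6.8
```

View pics/w4.png

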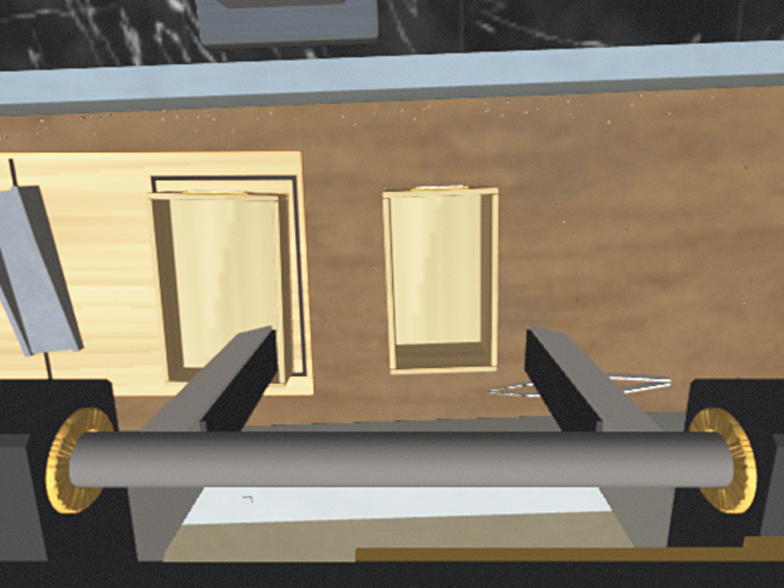

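The picture shows tray_1 standing inside the outline with its rim at (149,196), (280,194), (285,383), (166,383), and tray_2's rim at (384,192), (498,188), (496,371), (390,374).

```bash
python3 -c "
from h import *
quad('w4',[(149,196),(279,194),(285,383),(166,383)],.030,'t1')
m=quad('w4',[(384,192),(498,188),(496,371),(390,374)],.044,'t2')
go(m[0],m[1],.025,np.pi/2)"
```

```text
t1 [0.4854 0.1135] L 0.1068 W 0.0686 yawL -0.063 yawW 1.541
t2 [0.4821 0.2349] L 0.0975 W 0.0572 yawL -0.008 yawW 1.566
row [0.037, 0.117, 0.465] [-0.002, -0.001, -0.075] yawnow 1.532 j6 -1.23 t 6.8
```

```bash
python3 -m handwheel '[[0.037,0.117,0,0,0,-0.07],[0.037,0.117,0.15,0,0,-0.07],[0.037,0.117,0.3,0,0,-0.07],[0.037,0.117,0.4,0,0,-0.07],[0.037,0.117,0.46,0,0,-0.07],[0.037,0.117,0.46,0,0,-0.07],[0.037,0.117,0.46,0,0,-0.07]]' -1
python3 -m handwheel '[[0,0,0,0,0,0],[0,0,0,0,0,0],[0,0,0,0,0,0],[0,0,0,0,0,0],[0,0,0,0,0,0],[0,0,0,0,0,0],[0,0,0,0,0,0]]' 1
python3 -c "
from h import *
go(.485,.1122,.09,np.pi/2-.04)"
```

```text
time: 7.38
tool_pos: [0.4826, 0.2341, 0.0263]
ee_rot: [-3.141, -0.001, 3.137]
wrist_force: [-0.3, 0.2, -0.2]
width: 0.0938
finger_force: 0.0
time: 7.97
tool_pos: [0.4828, 0.2352, 0.027]
ee_rot: [3.141, 0.001, 3.138]
wrist_force: [-0.1, -1.6, 1.9]
width: 0.0575
finger_force: 30.0
row [-0.013, -0.615, -0.315] [0.0, 0.001, 0.07] yawnow 1.567 j6 -1.22 t 7.97
```

```bash
python3 -m handwheel '[[0,0,-0.15,0,0,0],[0,0,-0.31,0,0,0],[0,-0.15,-0.31,0,0,0.07],[0,-0.3,-0.31,0,0,0.07],[-0.01,-0.45,-0.31,0,0,0.07],[-0.01,-0.6,-0.31,0,0,0.07],[-0.01,-0.615,-0.31,0,0,0.07],[-0.01,-0.615,-0.31,0,0,0.07],[-0.01,-0.615,-0.31,0,0,0.07]]'
python3 -c "
from h import *
shot('wrist','w5')
go(.485,.1122,.034,np.pi/2-.04)"
```

```text
time: 8.72
tool_pos: [0.484, 0.1125, 0.0883]
ee_rot: [3.141, -0.0, 3.101]
wrist_force: [-0.8, 0.0, -0.9]
width: 0.0575
finger_force: 30.0
row [-0.005, -0.003, 0.271] [0.002, -0.001, 0.0] yawnow 1.531 j6 -1.42 t 8.77
```

View pics/w5.png

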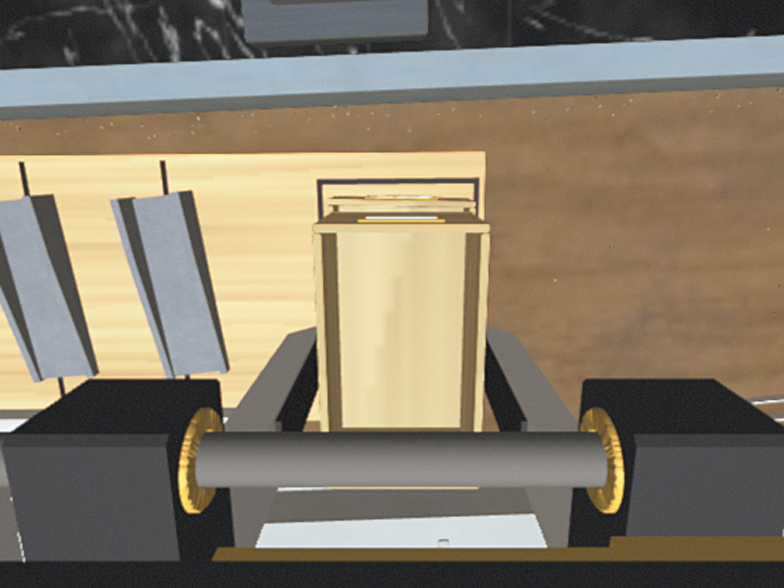

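The picture shows tray_2 held over tray_1: tray_1's near rim edge runs from (329,199) to (475,201), and tray_2's near rim edge from (313,226) to (490,225).

```bash
python3 -c "
from h import *
c=np.load('pics/w5.npy',allow_pickle=True).item()['c']
f=lambda x,y,z: ray((x/1.4,y/1.4),c,z)[:2]
R=Ro.from_euler('z',-.04).as_matrix()[:2,:2]
for P,z,L in[(((329,199),(475,201)),.030,.055),(((313,226),(490,225)),.105,.049)]:
  a,b=f(*P[0],z),f(*P[1],z); print(((a+b)/2+R@[L,0]).round(4), np.linalg.norm(b-a).round(4),np.arctan2(*(b-a)[::-1])-np.pi/2)
"
```

```text
[0.4867 0.1139] 0.0684 -0.05479119099807095
[0.484  0.1135] 0.0575 -0.03566542692965835
```

```bash
python3 -m handwheel '[[-0.01,0,0.08,0,0,0.01],[-0.01,0,0.15,0,0,0.01],[-0.01,0,0.2,0,0,0.01],[-0.01,0,0.23,0,0,0.01],[-0.01,0,0.265,0,0,0.01],[-0.01,0,0.265,0,0,0.01],[-0.01,0,0.265,0,0,0.01]]'
```

```text
time: 9.35
tool_pos: [0.4862, 0.1123, 0.0355]
ee_rot: [3.142, -0.0, 3.097]
wrist_force: [0.3, 1.0, -0.3]
width: 0.0581
finger_force: 30.0
```

```bash
python3 -m handwheel '[[0,0,0.006,0,0,0],[0,0,0.008,0,0,0],[0,0,0.008,0,0,0]]'
python3 -m handwheel '[[0,0,0,0,0,0],[0,0,0,0,0,0],[0,0,0,0,0,0],[0,0,0,0,0,0],[0,0,0,0,0,0],[0,0,0,0,0,0],[0,0,0,0,0,0]]' -1
python3 -m handwheel '[[0,0,-0.15,0,0,0],[0,0,-0.3,0,0,0],[0,0,-0.45,0,0,0],[0,-0.15,-0.6,0,0,0],[0,-0.3,-0.75,0,0,0],[0,-0.5,-0.85,0,0,0],[0,-0.65,-0.85,0,0,0],[0,-0.8,-0.85,0,0,0],[0,-0.95,-0.85,0,0,0],[0,-1,-0.85,0,0,0]]'
python3 -c "
from h import *
go(.46,-.20,.20,np.pi/2)"
```

```text
time: 9.6
tool_pos: [0.4864, 0.112, 0.0343]
ee_rot: [3.141, 0.001, 3.096]
wrist_force: [0.3, -0.4, -0.5]
width: 0.058
finger_force: 30.0
time: 10.18
tool_pos: [0.4861, 0.112, 0.0339]
ee_rot: [3.141, 0.0, 3.096]
wrist_force: [0.4, -0.1, -0.3]
width: 0.0935
finger_force: 0.0
time: 11.02
tool_pos: [0.4767, -0.0912, 0.204]
ee_rot: [-3.14, 0.0, 3.092]
wrist_force: [0.2, 0.9, 0.1]
width: 0.0938
finger_force: 0.0
row [0.057, -0.548, 0.021] [-0.003, 0.001, -0.094] yawnow 1.521 j6 -1.83 t 11.02
```

```bash
python3 -m handwheel '[[0.05,-0.15,-0.2,0,0,-0.09],[0.05,-0.3,-0.3,0,0,-0.09],[0.05,-0.45,-0.3,0,0,-0.09],[0.05,-0.5,-0.3,0,0,-0.09],[0.05,-0.5,-0.3,0,0,-0.09],[0.05,-0.5,-0.3,0,0,-0.09]]'
python3 -c "
from h import *
shot('wrist','w6')
"
```

```text
time: 11.52
tool_pos: [0.4623, -0.1863, 0.2627]
ee_rot: [3.139, -0.002, -3.14]
wrist_force: [0.3, -0.2, 0.5]
width: 0.0939
finger_force: 0.0
```

View pics/w6.png

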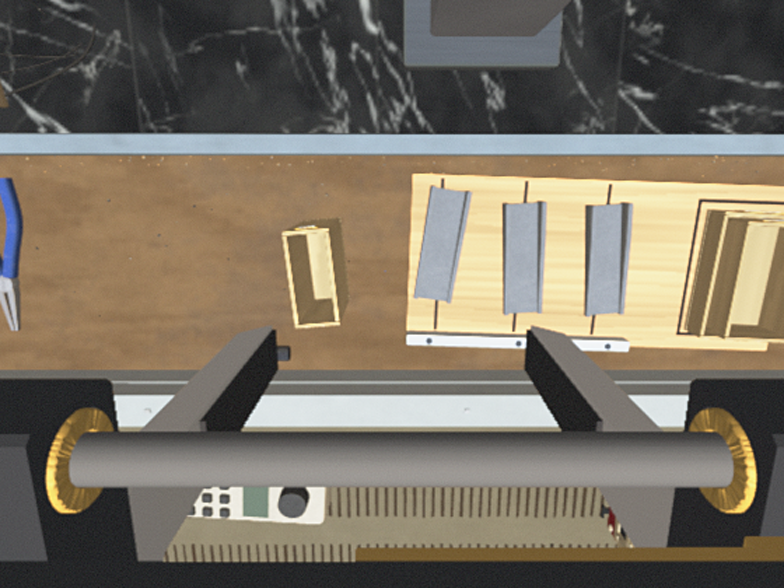

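The picture shows the nest of two trays at the right, the third tray's rim at (283,232), (329,228), (340,322), (298,328), and the ramps' tops at (585,206)–(626,313), (504,204)–(543,312) and (432,186)–(452,302).

```bash
python3 -c "
from h import *
T=[(283,232),(329,228),(340,322),(298,328)]
quad('w6',T,.062,'t3?');m=quad('w6',T,.080,'t4?')
quad('w6',[(585,206),(632,204),(626,313),(587,315)],.022,'r1')
quad('w6',[(503,204),(546,202),(543,312),(504,314)],.022,'r2')
quad('w6',[(432,185),(471,192),(452,302),(414,297)],.022,'r3')
quad('w6',[(735,213),(800,213),(800,337),(728,337)],.051,'t2')
go(m[0],m[1],.19,np.pi/2)"
```

```text
t3? [ 0.4793 -0.2534] L 0.0759 W 0.0345 yawL 0.093 yawW 1.688
t4? [ 0.4753 -0.2502] L 0.0723 W 0.0329 yawL 0.093 yawW 1.688
r1 [ 0.4726 -0.0085] L 0.0947 W 0.0365 yawL 0.079 yawW 1.619
r2 [ 0.4714 -0.0798] L 0.0952 W 0.0349 yawL 0.049 yawW 1.621
r3 [ 0.4594 -0.1499] L 0.0956 W 0.0331 yawL -0.144 yawW 1.417
t2 [0.4802 0.1074] L 0.1025 W 0.055 yawL 0.142 yawW 1.571
row [-0.065, -0.323, 0.363] [0.004, -0.003, 0.005] yawnow 1.573 j6 -2.07 t 11.57
```

```bash
python3 -m handwheel '[[-0.06,-0.15,0.1,0,0,-0.1],[-0.06,-0.32,0.3,0,0,-0.19],[-0.06,-0.32,0.5,0,0,-0.19],[-0.06,-0.32,0.65,0,0,-0.19],[-0.06,-0.32,0.8,0,0,-0.19],[-0.06,-0.32,0.9,0,0,-0.19],[-0.06,-0.32,0.95,0,0,-0.19]]' -1
python3 -c "
from h import *
go(.476,-.251,.052,1.67)"
```

```text
time: 12.15
tool_pos: [0.4725, -0.2476, 0.069]
ee_rot: [3.135, -0.006, -3.038]
wrist_force: [-0.1, 0.5, -0.3]
width: 0.0941
finger_force: 0.0
row [-0.016, -0.019, 0.085] [0.012, -0.012, 0.008] yawnow 1.674 j6 -2.26 t 12.15
```

```bash
python3 -m handwheel '[[-0.01,-0.01,0.08,0,0,0],[-0.01,-0.01,0.08,0,0,0],[-0.01,-0.01,0.08,0,0,0]]' -1
python3 -m handwheel '[[0,0,0,0,0,0],[0,0,0,0,0,0],[0,0,0,0,0,0],[0,0,0,0,0,0],[0,0,0,0,0,0],[0,0,0,0,0,0],[0,0,0,0,0,0],[0,0,0,0,0,0],[0,0,0,0,0,0]]' 1
python3 -c "
from h import *
go(.485,.1122,.19,np.pi/2-.04)"
```

```text
time: 12.4
tool_pos: [0.4769, -0.2517, 0.0577]
ee_rot: [3.14, -0.001, -3.039]
wrist_force: [0.1, -1.1, 0.8]
width: 0.0939
finger_force: 0.0
time: 13.15
tool_pos: [0.4767, -0.253, 0.0578]
ee_rot: [3.141, -0.0, -3.041]
wrist_force: [1.4, -0.1, 0.2]
width: 0.0374
finger_force: 0.0
row [-0.225, 1.813, -0.661] [0.0, -0.0, 0.269] yawnow 1.672 j6 -2.26 t 13.15
```

```bash
python3 -m handwheel '[[0,0,0,0,0,0],[0,0,0,0,0,0],[0,0,0,0,0,0],[0,0,0,0,0,0]]' 1
python3 -m handwheel '[[0,0,-0.15,0,0,0],[0,0,-0.3,0,0,0],[0,0,-0.45,0,0,0],[0,0,-0.6,0,0,0],[0,0.1,-0.66,0,0,0.1],[-0.03,0.25,-0.66,0,0,0.2],[-0.06,0.4,-0.66,0,0,0.27],[-0.1,0.55,-0.66,0,0,0.27],[-0.11,0.7,-0.66,0,0,0.27],[-0.11,0.85,-0.66,0,0,0.27]]'
python3 -c "
from h import *
go(.485,.1122,.17,np.pi/2-.04)"
```

```text
time: 13.48
tool_pos: [0.4767, -0.253, 0.0577]
ee_rot: [3.141, -0.0, -3.04]
wrist_force: [-0.6, 0.3, -0.1]
width: 0.034
finger_force: 29.9
time: 14.32
tool_pos: [0.4815, -0.0802, 0.1896]
ee_rot: [3.141, -0.0, 3.101]
wrist_force: [-0.6, 0.7, -0.5]
width: 0.0336
finger_force: 29.9
row [0.021, 0.962, 0.098] [0.001, -0.0, -0.001] yawnow 1.53 j6 -1.81 t 14.32
```

```bash
python3 -m handwheel '[[0.02,0.15,0.05,0,0,0],[0.02,0.3,0.1,0,0,0],[0.02,0.45,0.1,0,0,0],[0.02,0.6,0.1,0,0,0],[0.02,0.75,0.1,0,0,0],[0.02,0.9,0.1,0,0,0],[0.02,0.95,0.1,0,0,0],[0.02,0.95,0.1,0,0,0],[0.02,0.95,0.1,0,0,0]]'
python3 -c "
from h import *
shot('wrist','w7')
go(.486,.1125,.069,np.pi/2-.045)"
```

```text
time: 15.07
tool_pos: [0.485, 0.108, 0.1696]
ee_rot: [-3.14, -0.0, 3.102]
wrist_force: [0.8, -0.1, -0.4]
width: 0.0339
finger_force: 29.9
row [-0.003, 0.026, 0.504] [-0.002, -0.0, 0.009] yawnow 1.53 j6 -1.43 t 15.12
```

View pics/w7.png

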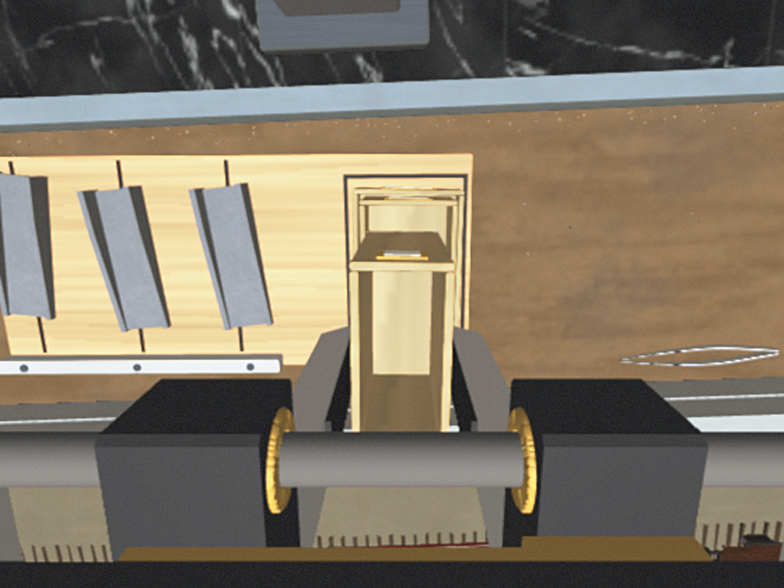

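The picture shows tray_4 held upright over the nest, its near rim at (350–455, 265); tray_2's near rim is at (360–460, 200).

```bash
python3 -c "
from h import *
c=np.load('pics/w7.npy',allow_pickle=True).item()['c']
f=lambda x,y,z: ray((x/1.4,y/1.4),c,z)[:2]
R=Ro.from_euler('z',-.04).as_matrix()[:2,:2]
for P,z,L in[(((360,200),(460,199)),.051,.049),(((350,265),(455,265)),.192,.037)]:
  a,b=f(*P[0],z),f(*P[1],z); print(((a+b)/2+R@[L,0]).round(4), np.linalg.norm(b-a).round(4),np.arctan2(*(b-a)[::-1])-np.pi/2)
"
```

```text
[0.4856 0.1142] 0.0588 -0.029571293490786577
[0.485  0.1094] 0.0335 -0.039301082894794837
```

```bash
python3 -m handwheel '[[0,0.022,0.08,0,0,0],[0,0.022,0.16,0,0,0],[0,0.022,0.24,0,0,0],[0,0.022,0.32,0,0,0],[0,0.022,0.4,0,0,0],[0,0.022,0.46,0,0,0],[0,0.022,0.5,0,0,0],[0,0.022,0.5,0,0,0],[0,0.022,0.507,0,0,0],[0,0.022,0.507,0,0,0]]'
```

```text
time: 15.95
tool_pos: [0.4859, 0.1124, 0.0691]
ee_rot: [3.142, 0.001, 3.101]
wrist_force: [-0.0, 0.1, -0.6]
width: 0.0336
finger_force: 30.0
```

```bash
python3 -m handwheel '[[0,0,0.006,0,0,0],[0,0,0.007,0,0,0],[0,0,0.007,0,0,0]]'
python3 -m handwheel '[[0,0,0,0,0,0],[0,0,0,0,0,0],[0,0,0,0,0,0],[0,0,0,0,0,0]]' -0.2
python3 -m handwheel '[[0,0,-0.15,0,0,0],[0,0,-0.3,0,0,0],[0,0,-0.45,0,0,0],[0,0,-0.6,0,0,0],[0,-0.15,-0.6,0,0,0],[0,-0.3,-0.6,0,0,0],[0,-0.45,-0.6,0,0,0],[0,-0.6,-0.6,0,0,0],[0,-0.7,-0.6,0,0,0],[0,-0.7,-0.6,0,0,0]]' -0.2
python3 -c "
from h import *
quad('w7',[(190,191),(247,184),(272,322),(228,329)],.022,'r1')
quad('w7',[(79,194),(142,187),(170,325),(122,330)],.022,'r2')
go(.470,-.03,.15,np.pi/2)"
```

```text
time: 16.2
tool_pos: [0.4857, 0.1128, 0.0676]
ee_rot: [3.142, 0.001, 3.102]
wrist_force: [0.0, 0.4, -0.3]
width: 0.0337
finger_force: 30.0
time: 16.53
tool_pos: [0.4854, 0.1128, 0.0672]
ee_rot: [3.141, 0.0, 3.101]
wrist_force: [0.2, -0.5, 0.5]
width: 0.0556
finger_force: 0.0
time: 17.37
tool_pos: [0.4795, -0.0304, 0.1871]
ee_rot: [-3.14, 0.0, 3.097]
wrist_force: [0.0, -0.1, -0.8]
width: 0.0562
finger_force: 0.0
r1 [ 0.4727 -0.0009] L 0.0938 W 0.034 yawL 0.107 yawW 1.67
r2 [ 0.4716 -0.0714] L 0.0931 W 0.0374 yawL 0.088 yawW 1.639
row [0.048, 0.0, 0.185] [-0.003, 0.0, -0.086] yawnow 1.526 j6 -1.71 t 17.37
```

```bash
python3 -m handwheel '[[0.05,-0.04,0.1,0,0,-0.08],[0.05,-0.04,0.15,0,0,-0.08],[0.05,-0.04,0.15,0,0,-0.08],[0.05,-0.04,0.15,0,0,-0.08],[0.05,-0.04,0.15,0,0,-0.08]]'
python3 -c "
from h import *
shot('wrist','w8',(0,110,560,330))
print(robot.get_obs()['tool_pos'])"
```

```text
time: 17.78
tool_pos: [0.4699, -0.034, 0.1575]
ee_rot: [3.141, 0.001, -3.139]
wrist_force: [0.3, 0.1, 0.6]
width: 0.0564
finger_force: 0.0
[ 0.47014146 -0.03408885  0.15787145]
```

View pics/w8.png

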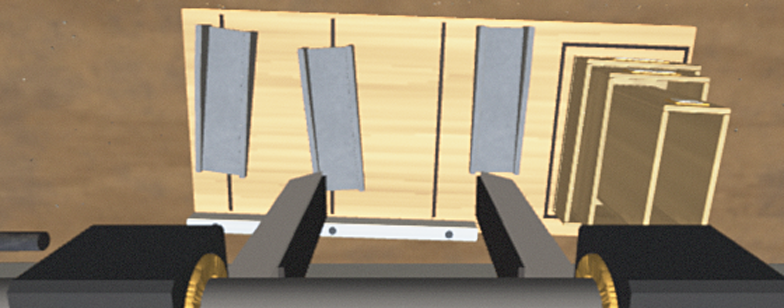

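The picture shows that the ramp nearest the trays has been knocked towards the nest, to (500,98); the other two lie at (332,118) and (224,100), and all three trays are nested. I enlarge the ramps.

```bash
python3 -c "
import numpy as np,cv2
im=np.load('pics/w8.npy',allow_pickle=True).item()['im'][110:260,130:394,::-1]
cv2.imwrite('pics/w8z.png',cv2.resize(im,None,fx=3,fy=3,interpolation=cv2.INTER_CUBIC))"
```

```text
(no output)
```

View pics/w8z.png

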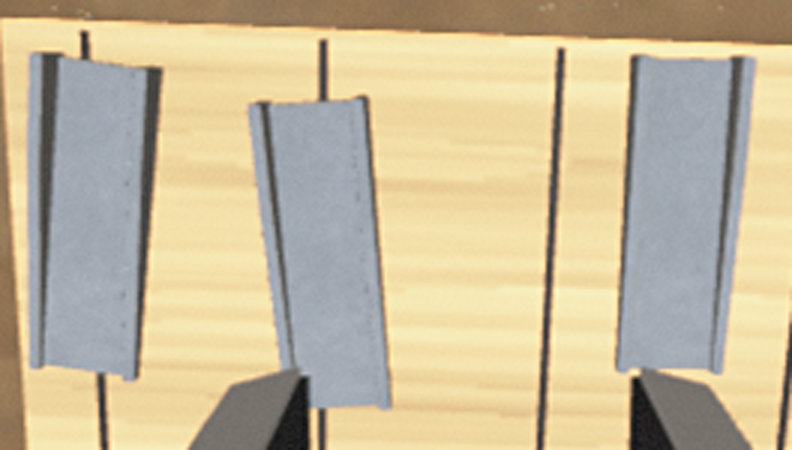

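The crop shows the ramps' top corners: right one (637,58), (755,58), (720,372), (622,370); middle one (250,104), (364,98), (387,407), (288,408); left one (31,55), (148,67), (137,379), (31,368).

```bash
python3 -c "
from h import *
o=(130,110)
m=quad('w8',[(637,58),(755,58),(720,372),(622,370)],.022,'r1',3,o)
quad('w8',[(250,104),(364,98),(387,407),(288,408)],.022,'r2',3,o)
quad('w8',[(31,55),(148,67),(137,379),(31,368)],.022,'r3',3,o)
c=np.load('pics/w8.npy',allow_pickle=True).item()['c']
R=Ro.from_euler('z',-.04).as_matrix()[:2,:2];B=np.array([.4802,-.0077])
for p in [(85,32),(323,40),(560,48),(540,450),(104,450),(322,440)]: print((R.T@(ray((p[0]/3+130,p[1]/3+110),c,.004)[:2]-B)).round(4))
for p in [(187,224),(476,239)]: print('strip',(R.T@(ray((p[0]/1.4,p[1]/1.4+110),c,.018)[:2]-B)).round(4))
go(m[0],m[1],.008,np.pi/2)"
```

```text
r1 [0.4583 0.0307] L 0.0944 W 0.032 yawL -0.03 yawW 1.563
r2 [ 0.4706 -0.0769] L 0.0942 W 0.0319 yawL 0.067 yawW 1.605
r3 [ 0.4595 -0.1468] L 0.0948 W 0.033 yawL -0.099 yawW 1.468
[-0.0701 -0.1442]
[-0.0708 -0.0724]
[-0.0714 -0.0007]
[0.0588 0.0008]
[ 0.0648 -0.1436]
[ 0.0583 -0.0714]
strip [ 0.0704 -0.1689]
strip [0.0732 0.0297]
row [0.059, 0.324, 0.749] [0.0, 0.003, 0.005] yawnow 1.573 j6 -1.77 t 17.83
```

```bash
python3 -m handwheel '[[0.05,0.15,0.1,0,0,0.03],[0.05,0.33,0.25,0,0,0.03],[0.05,0.33,0.4,0,0,0.03],[0.05,0.33,0.55,0,0,0.03],[0.05,0.33,0.55,0,0,0.03],[0.05,0.33,0.55,0,0,0.03],[0.05,0.33,0.55,0,0,0.03]]' -0.06
python3 -c "
from h import *
go(.460,.032,.010,1.555)"
```

```text
time: 18.42
tool_pos: [0.461, 0.0313, 0.0492]
ee_rot: [-3.142, 0.003, 3.128]
wrist_force: [0.3, 0.3, 0.9]
width: 0.0497
finger_force: 0.0
row [0.006, 0.004, 0.196] [-0.0, 0.006, 0.003] yawnow 1.557 j6 -1.61 t 18.42
```

```bash
python3 -m handwheel '[[0.005,0,0.1,0,0,0],[0.005,0,0.17,0,0,0],[0.005,0,0.195,0,0,0],[0.005,0,0.195,0,0,0]]'
python3 -m handwheel '[[0,0,0,0,0,0],[0,0,0,0,0,0],[0,0,0,0,0,0],[0,0,0,0,0,0],[0,0,0,0,0,0],[0,0,0,0,0,0]]' 1
python3 -c "
from h import *
go(.4952-(.4595-.460),-.0083,.010,np.pi/2-.04)"
```

```text
time: 18.75
tool_pos: [0.4591, 0.0309, 0.009]
ee_rot: [3.142, 0.001, 3.127]
wrist_force: [-0.3, 0.5, 0.4]
width: 0.0499
finger_force: 0.0
time: 19.25
tool_pos: [0.4596, 0.0311, 0.0096]
ee_rot: [-3.141, 0.003, 3.128]
wrist_force: [0.5, -0.7, 5.1]
width: 0.0336
finger_force: 30.0
row [-0.183, -0.195, -0.001] [-0.0, 0.006, 0.05] yawnow 1.557 j6 -1.61 t 19.25
```

```bash
python3 -m handwheel '[[0,0,-0.06,0,0,0],[0,-0.1,-0.06,0,0,0.05],[-0.08,-0.195,-0.06,0,0,0.05],[-0.165,-0.195,-0.06,0,0,0.05],[-0.165,-0.195,-0.06,0,0,0.05],[-0.165,-0.195,-0.03,0,0,0.05],[-0.165,-0.195,0.0,0,0,0.05],[-0.165,-0.195,0.0,0,0,0.05],[-0.165,-0.195,0.0,0,0,0.05]]'
python3 -c "
from h import *
go(.4957,-.0083,.010,np.pi/2-.04)"
```

```text
time: 20.0
tool_pos: [0.4905, -0.008, 0.0084]
ee_rot: [-3.141, 0.001, 3.102]
wrist_force: [0.4, -1.7, 4.3]
width: 0.0338
finger_force: 30.0
row [-0.026, -0.001, -0.008] [-0.001, 0.001, 0.001] yawnow 1.531 j6 -1.66 t 20.0
```

```bash
python3 -m handwheel '[[-0.01,0,-0.004,0,0,0],[-0.02,0,-0.004,0,0,0],[-0.025,0,-0.004,0,0,0],[-0.025,0,-0.004,0,0,0]]'
python3 -m handwheel '[[-0.01,0,0,0,0,0],[-0.01,0,0,0,0,0]]'
python3 -m handwheel '[[-0.01,0,0,0,0,0],[-0.01,0,0,0,0,0]]'
```

```text
time: 20.33
tool_pos: [0.4946, -0.0079, 0.0084]
ee_rot: [3.141, -0.003, 3.102]
wrist_force: [-3.0, 0.7, 3.5]
width: 0.0335
finger_force: 30.0
time: 20.5
tool_pos: [0.4948, -0.008, 0.0084]
ee_rot: [3.141, -0.007, 3.102]
wrist_force: [-8.4, 1.8, 8.7]
width: 0.0334
finger_force: 30.0
time: 20.67
tool_pos: [0.4949, -0.0079, 0.0084]
ee_rot: [3.141, -0.012, 3.102]
wrist_force: [-13.3, 1.7, 12.0]
width: 0.0339
finger_force: 30.0
```

```bash
python3 -m handwheel '[[0.02,0,0,0,0,0],[0.022,0,0,0,0,0],[0.022,0,0,0,0,0]]'
python3 -m handwheel '[[0,0,0,0,0,0],[0,0,0,0,0,0],[0,0,0,0,0,0],[0,0,0,0,0,0]]' -0.06
python3 -m handwheel '[[0,0,-0.1,0,0,0],[0,0,-0.25,0,0,0],[0.03,-0.1,-0.3,0,0,-0.1],[0.06,-0.25,-0.3,0,0,-0.15],[0.08,-0.35,-0.3,0,0,-0.15],[0.08,-0.35,-0.3,0,0,-0.15],[0.08,-0.35,-0.3,0,0,-0.15]]' -0.06
python3 -c "
from h import *
go(.474,-.0793,.010,1.615)"
```

```text
time: 20.92
tool_pos: [0.4946, -0.0081, 0.0084]
ee_rot: [3.141, -0.001, 3.101]
wrist_force: [-3.1, 0.1, 1.7]
width: 0.0339
finger_force: 30.0
time: 21.25
tool_pos: [0.4958, -0.0085, 0.0088]
ee_rot: [3.142, 0.001, 3.101]
wrist_force: [-1.1, 0.1, 0.2]
width: 0.0496
finger_force: 0.0
time: 21.83
tool_pos: [0.4767, -0.0782, 0.0689]
ee_rot: [3.141, 0.001, -3.106]
wrist_force: [-0.5, -0.9, -0.2]
width: 0.0497
finger_force: 0.0
row [0.014, -0.005, 0.295] [0.001, 0.001, -0.016] yawnow 1.607 j6 -1.89 t 21.83
```

```bash
python3 -m handwheel '[[0.014,-0.005,0.12,0,0,-0.01],[0.014,-0.005,0.22,0,0,-0.01],[0.014,-0.005,0.295,0,0,-0.01],[0.014,-0.005,0.295,0,0,-0.01],[0.014,-0.005,0.295,0,0,-0.01]]'
python3 -m handwheel '[[0,0,0,0,0,0],[0,0,0,0,0,0],[0,0,0,0,0,0],[0,0,0,0,0,0],[0,0,0,0,0,0],[0,0,0,0,0,0]]' 1
python3 -c "
from h import *
go(.4923,-.0802,.010,np.pi/2-.04)"
```

```text
time: 22.25
tool_pos: [0.4732, -0.0777, 0.009]
ee_rot: [3.14, -0.002, -3.097]
wrist_force: [0.5, -0.2, 0.7]
width: 0.0496
finger_force: 0.0
time: 22.75
tool_pos: [0.475, -0.0788, 0.0112]
ee_rot: [-3.141, 0.003, -3.098]
wrist_force: [0.8, 0.8, 5.5]
width: 0.0333
finger_force: 30.0
row [-0.086, -0.011, 0.006] [-0.0, 0.005, 0.159] yawnow 1.614 j6 -1.9 t 22.75
```

```bash
python3 -m handwheel '[[0,0,-0.06,0,0,0],[-0.03,-0.01,-0.06,0,0,0.1],[-0.06,-0.01,-0.06,0,0,0.16],[-0.06,-0.01,-0.06,0,0,0.16],[-0.06,-0.01,-0.02,0,0,0.16],[-0.06,-0.01,0.004,0,0,0.16],[-0.06,-0.01,0.004,0,0,0.16],[-0.06,-0.01,0.004,0,0,0.16]]'
python3 -c "
from h import *
go(.4923,-.0802,.010,np.pi/2-.04)"
python3 -m handwheel '[[-0.01,0,-0.002,0,0,0],[-0.02,0,-0.002,0,0,0],[-0.025,0,-0.002,0,0,0],[-0.025,0,-0.002,0,0,0]]'
python3 -m handwheel '[[-0.01,0,0,0,0,0],[-0.01,0,0,0,0,0]]'
python3 -c "
from h import *
go(.4923,-.0802,.010,np.pi/2-.04)"
```

```text
time: 23.42
tool_pos: [0.486, -0.0805, 0.01]
ee_rot: [-3.141, 0.001, 3.102]
wrist_force: [-1.8, 0.2, 8.1]
width: 0.0338
finger_force: 30.0
row [-0.031, 0.003, 0.0] [-0.001, 0.002, 0.001] yawnow 1.532 j6 -1.81 t 23.42
time: 23.75
tool_pos: [0.4895, -0.0807, 0.01]
ee_rot: [-3.141, -0.003, 3.102]
wrist_force: [-4.3, 0.2, 9.9]
width: 0.0334
finger_force: 30.0
time: 23.92
tool_pos: [0.4916, -0.0808, 0.01]
ee_rot: [-3.141, -0.003, 3.102]
wrist_force: [-5.0, 0.4, 9.7]
width: 0.0335
finger_force: 30.0
row [-0.004, 0.003, 0.0] [-0.001, -0.005, 0.001] yawnow 1.531 j6 -1.81 t 23.92
```

```bash
python3 -m handwheel '[[-0.01,0,0,0,0,0],[-0.01,0,0,0,0,0]]'
python3 -m handwheel '[[-0.01,0,0,0,0,0],[-0.01,0,0,0,0,0]]'
```

```text
time: 24.08
tool_pos: [0.4936, -0.0809, 0.01]
ee_rot: [-3.141, -0.003, 3.102]
wrist_force: [-4.1, 0.4, 10.0]
width: 0.0336
finger_force: 30.0
time: 24.25
tool_pos: [0.4945, -0.0809, 0.01]
ee_rot: [-3.141, -0.005, 3.102]
wrist_force: [-7.4, 1.6, 11.8]
width: 0.0333
finger_force: 30.0
```

```bash
python3 -m handwheel '[[0.012,0,-0.005,0,0,0],[0.012,0,-0.005,0,0,0]]'
python3 -m handwheel '[[0,0,0,0,0,0],[0,0,0,0,0,0],[0,0,0,0,0,0],[0,0,0,0,0,0]]' -0.06
python3 -m handwheel '[[0,0,-0.1,0,0,0],[0,0,-0.25,0,0,0],[0.05,-0.1,-0.5,0,0,0.05],[0.1,-0.25,-0.6,0,0,0.1],[0.14,-0.36,-0.6,0,0,0.1],[0.14,-0.36,-0.6,0,0,0.1],[0.14,-0.36,-0.6,0,0,0.1],[0.14,-0.36,-0.6,0,0,0.1]]' -0.06
python3 -c "
from h import *
shot('wrist','w9',(100,90,500,330),2)
go(.4626,-.153,.010,1.47)"
```

```text
time: 24.42
tool_pos: [0.4933, -0.0806, 0.0101]
ee_rot: [3.142, -0.002, 3.102]
wrist_force: [-1.9, 0.4, 3.5]
width: 0.0338
finger_force: 30.0
time: 24.75
tool_pos: [0.4942, -0.0805, 0.0099]
ee_rot: [3.141, -0.001, 3.101]
wrist_force: [-0.0, 0.3, 0.5]
width: 0.0497
finger_force: 0.0
time: 25.42
tool_pos: [0.4632, -0.1509, 0.1295]
ee_rot: [3.14, -0.001, 3.049]
wrist_force: [1.0, 0.3, -0.1]
width: 0.0499
finger_force: 0.0
row [0.0, -0.014, 0.596] [0.003, -0.004, 0.017] yawnow 1.479 j6 -1.91 t 25.47
```

View pics/w9.png

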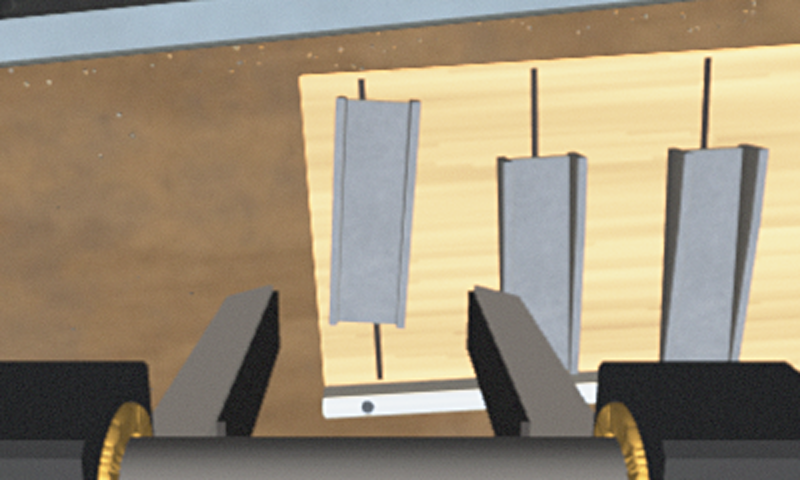

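The picture shows ramps 1 and 2 on their lines at (710,150+) and (540,155+), and ramp_3 between the fingers with corners (337,97), (421,101), (404,327), (330,323).

```bash
python3 -c "
from h import *
m=quad('w9',[(337,97),(421,101),(404,327),(330,323)],.012,'r3',2,(100,90))
go(m[0],m[1],.010,1.47)"
```

```text
r3 [ 0.4611 -0.1495] L 0.0983 W 0.0335 yawL -0.145 yawW 1.425
row [0.01, 0.003, 0.596] [0.003, -0.004, 0.017] yawnow 1.479 j6 -1.91 t 25.47
```

```bash
python3 -m handwheel '[[0.005,0,0.15,0,0,0.06],[0.005,0,0.3,0,0,0.06],[0.005,0,0.45,0,0,0.06],[0.005,0,0.55,0,0,0.06],[0.005,0,0.592,0,0,0.06],[0.005,0,0.592,0,0,0.06],[0.005,0,0.592,0,0,0.06]]' -0.06
python3 -m handwheel '[[0,0,0,0,0,0],[0,0,0,0,0,0],[0,0,0,0,0,0],[0,0,0,0,0,0],[0,0,0,0,0,0],[0,0,0,0,0,0]]' 1
python3 -c "
from h import *
go(.4894,-.1522,.010,np.pi/2-.04)"
```

```text
time: 26.05
tool_pos: [0.4627, -0.1507, 0.0119]
ee_rot: [3.141, -0.001, 3.019]
wrist_force: [-0.6, -0.1, -0.5]
width: 0.0501
finger_force: 0.0
time: 26.55
tool_pos: [0.4638, -0.1518, 0.0137]
ee_rot: [-3.141, 0.003, 3.017]
wrist_force: [0.1, 0.5, 5.8]
width: 0.0332
finger_force: 30.0
row [-0.127, 0.014, 0.019] [-0.001, 0.006, -0.161] yawnow 1.447 j6 -1.88 t 26.55
```

```bash
python3 -m handwheel '[[0,0,-0.06,0,0,0],[-0.05,0.014,-0.06,0,0,-0.1],[-0.1,0.014,-0.06,0,0,-0.16],[-0.1,0.014,-0.06,0,0,-0.16],[-0.1,0.014,-0.02,0,0,-0.16],[-0.1,0.014,0,0,0,-0.16],[-0.1,0.014,0,0,0,-0.16]]'
python3 -m handwheel '[[-0.01,0,-0.002,0,0,0],[-0.02,0,-0.002,0,0,0],[-0.025,0,-0.002,0,0,0],[-0.025,0,-0.002,0,0,0]]'
python3 -m handwheel '[[-0.01,0,0,0,0,0],[-0.01,0,0,0,0,0]]'
python3 -c "
from h import *
go(.4894,-.1522,.010,np.pi/2-.04)"
```

```text
time: 27.13
tool_pos: [0.4825, -0.1511, 0.0125]
ee_rot: [3.142, -0.0, 3.1]
wrist_force: [-1.1, 0.5, 5.3]
width: 0.0332
finger_force: 30.0
time: 27.47
tool_pos: [0.4863, -0.1512, 0.0125]
ee_rot: [3.141, -0.003, 3.101]
wrist_force: [-3.2, -0.3, 4.9]
width: 0.0332
finger_force: 30.0
time: 27.63
tool_pos: [0.4883, -0.1513, 0.0125]
ee_rot: [3.141, -0.003, 3.101]
wrist_force: [-3.5, -0.0, 5.9]
width: 0.0336
finger_force: 30.0
row [-0.006, -0.004, 0.012] [0.0, -0.005, -0.002] yawnow 1.53 j6 -1.94 t 27.63
```

```bash
python3 -m handwheel '[[-0.01,0,0,0,0,0],[-0.01,0,0,0,0,0]]'
python3 -m handwheel '[[-0.01,0,0,0,0,0],[-0.01,0,0,0,0,0]]'
python3 -m handwheel '[[-0.008,0,0,0,0,0],[-0.008,0,0,0,0,0]]'
```

```text
time: 27.8
tool_pos: [0.4904, -0.1514, 0.0125]
ee_rot: [3.141, -0.003, 3.101]
wrist_force: [-2.2, -0.3, 6.0]
width: 0.0333
finger_force: 30.0
time: 27.97
tool_pos: [0.4923, -0.1514, 0.0125]
ee_rot: [3.141, -0.003, 3.101]
wrist_force: [-3.0, -0.1, 5.8]
width: 0.0336
finger_force: 30.0
time: 28.13
tool_pos: [0.4926, -0.1515, 0.0124]
ee_rot: [3.141, -0.006, 3.101]
wrist_force: [-6.1, -0.1, 9.5]
width: 0.033
finger_force: 30.0
```

Contact. Relax, release, rise and look from above the middle of the board.

```bash
python3 -m handwheel '[[0.01,0,-0.002,0,0,0],[0.01,0,-0.002,0,0,0]]'
python3 -m handwheel '[[0,0,0,0,0,0],[0,0,0,0,0,0],[0,0,0,0,0,0],[0,0,0,0,0,0]]' -0.06
python3 -m handwheel '[[0,0,-0.15,0,0,0],[0,0,-0.3,0,0,0],[0.1,0.1,-0.45,0,0,0],[0.2,0.25,-0.6,0,0,0],[0.2,0.4,-0.75,0,0,0],[0.2,0.6,-0.8,0,0,0],[0.2,0.65,-0.8,0,0,0],[0.2,0.65,-0.8,0,0,0],[0.2,0.65,-0.8,0,0,0]]' -1
python3 -c "
from h import *
shot('wrist','w10',(60,80,480,300),1.9)
print(robot.get_obs()['tool_pos'])"
```

```text
time: 28.3
tool_pos: [0.4922, -0.1514, 0.0125]
ee_rot: [3.141, -0.002, 3.101]
wrist_force: [-1.6, -0.3, 4.6]
width: 0.0333
finger_force: 30.0
time: 28.63
tool_pos: [0.4932, -0.1513, 0.0124]
ee_rot: [3.141, -0.001, 3.101]
wrist_force: [0.8, 0.2, 0.6]
width: 0.0497
finger_force: 0.0
time: 29.38
tool_pos: [0.4586, -0.0195, 0.1729]
ee_rot: [-3.141, 0.0, 3.103]
wrist_force: [0.1, -0.4, -0.6]
width: 0.0942
finger_force: 0.0
[ 0.45837243 -0.02018863  0.17225197]
```

View pics/w10.png

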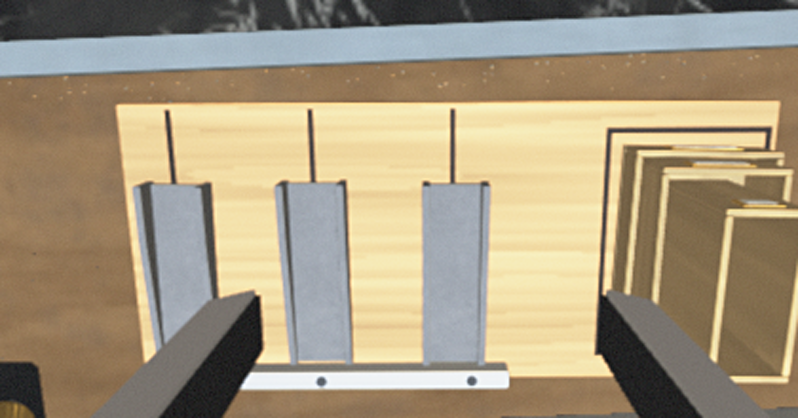

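The picture shows all three ramps square on their lines against the strip, with their near ends level at row 183 (x 174, 312, 455), and the three trays nested inside the outline. I hand in.

```bash
python3 -c "
from bench import robot
print(robot.close_job())"
```

```text
the job is handed in; nothing more can be done
None
```

I handed the job in with trays 1, 2 and 4 (tray 3 was absent) nested in the outline and all three ramps square on their lines against the stop strip, as the last picture showed; `close_job()` returned no verdict.

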